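# Hang a label-die frame on the twin register pins of a proofing bed and clamp it

## Task

Lift the die frame off its rubber mat and hang it on the two register pins of the proofing bed, both holes over both pins (the pin bar may stand a little left or right of centre), and lower it gently, never forcing it, until it lies flat and fully home on the bed. Then swing the red-knobbed clamp all the way round to its stop so that its nose lies over the front of the frame, let go, and leave the other things on the desk where they are.

Things in the scene. Friction and masses are not known exactly. Their poses are not given: they have to be found in the camera images.
- die_frame: Loose flat die frame (chase), bare aluminium with a steel rail at +x, dark plate in its window, 124 (x) x 160 (y) x 12 mm, 0.34 to 0.61 kg, lying flat on a 3 mm thick black rubber mat of 190 x 220 mm. Origin: centre of its underside; z up, x towards the wide steel rail with the two pin holes, y along that rail.
- frame_handle (a point): Middle of the frame's black bow handle, 28 mm along x (the centre of mass is near 18 mm) and 45 mm above the frame's origin, axes as the frame's: a flat-sided bar along y, 14 mm wide, 104 mm long, 24 mm high (33 to 57 mm above the underside), on posts at y = -42 and +42 mm. Grip it across x; below it and beside it nothing is higher than 13.5 mm over the underside.
- frame_holes (a point): Point on the frame's underside midway between its pin holes, 49 mm from the origin along x; axes as the frame's. Both are round, 12.6 mm in diameter, and go straight through, at y = +55 and -55 mm from here.
- bed: Grey proofing bed, 210 (x) x 240 x 16 mm, fixed to the desk. Origin: centre of its underside; z up, x from the clamp (near the robot) to the pins. The frame rests on four pads with tops at z = 19 mm: seated, its origin lies at x = 25, z = 19 mm here, x axes alike, and y equal to the pin bar's setting. Bar screws at y = -100 and 100, 23.5 mm high.
- pins_nominal (a point): Fixed point of the bed at x = 74, y = 0, z = 40 mm, axes as the bed's: where the middle between the two pin tips would be with the pin bar centred. The bar is clamped hard, but anywhere up to 8 mm to either side along y, and this is not measured. Steel pins, 110 mm apart along y, 10 mm diameter, 1.2 mm chamfer, 21 mm above the pads.
- clamp (a joint): Swing clamp: steel strap on a post at bed x = -62, y = 0, turning about the vertical, counter-clockwise from above positive. 0: open, knob towards the bed's +y; 1.571 rad: at its stop, knob towards -x, nose over the frame. Starts at 0 to 0.2, stays where left, friction about 0.2 N m. Underside 33 mm above the desk, 2 mm over the seated frame; with the frame higher it cannot close.
- clamp_knob (a point): Middle of the clamp's upright round red knob, 16 mm in diameter, from 47 to 75 mm above the desk (this point: 63 mm). It moves on a circle of 55 mm radius about the clamp's pivot, about 4 N to push. The strap below it is 22 mm wide, its top 41 mm above the desk; the nose reaches 47 mm beyond the pivot.
- loupe: Black print loupe, 33 mm across, 34 mm high, standing near the front edge, right of the middle; origin centre of its underside. Leave it.
- hex_key: Black hex key, 93 x 33 mm, 5 mm high, lying on the right; origin centre of its underside. Leave it.
- caliper: Steel slide caliper, 200 x 62 x 10 mm, lying at the far right; origin centre of its underside. Leave it.
- marker: Grey and white marker pen, 130 mm long, lying at the front left; origin centre of its underside. Leave it.
- label_roll_a: Finished label roll, 69 mm across, 55 mm high, standing at the back left; origin centre of its underside. Leave it.
- tape: Roll of clear tape, 64 mm across, 22 mm high, lying on the right; origin centre of its underside. Leave it.

How it is judged:
On the way, in this order (a step that is already met when the one before it is completed fails the run):
1. the die frame lies flat and fully home on the bed with both pins through its holes (z of die_frame in the frame of bed between 0.0165 and 0.0215 m and x of die_frame in the frame of bed between 0.0215 and 0.0285 m and y of die_frame in the frame of bed between -0.0125 and 0.0125 m and angle between the z axis of die_frame and the z axis of bed, either way round below 0.03 rad and angle between the x axis of die_frame and the x axis of bed, either way round below 0.05 rad), for 0.2 s.
2. the swing clamp is closed to its stop over the seated frame (all of step 1 and value of joint clamp above 1.4 rad), for 0.2 s.
At the end, for the whole second after the job is handed in: Frame at rest on the pads, both pins through: in the bed's frame its origin at z 16.5 to 21.5 mm, x 21.5 to 28.5 mm, y within 12.5 mm; tilted under 0.03 rad and turned under 0.05 rad against the bed; clamp beyond 1.4 rad (all of step 2 and linear speed of die_frame below 0.02 m/s); the robot touches nothing.
It fails at once if the die frame is forced or dropped against the bed, pins or clamp (more than 35 N) (contact force between die_frame and bed above 35 N).
It fails at once if one of the other things on the desk is displaced by more than 20 mm (distance of any of loupe, hex_key, caliper, marker, label_roll_a, tape from where it was at the start of the episode above 0.02 m).
It also fails if it takes over 72 s, if anything falls off the work surface, if the arm or the gripper's body presses on something with over 40 N, if the wrist force passes 120 N, or if a joint passes its speed limit or range.

## Robot

A 7-joint arm with a two-finger parallel gripper is mounted at the origin on a cart in front of the work surface, level with it; the furniture and walls round the work are solid. World frame = base frame: x ahead of the robot, y to its left, z up, the work surface at z = 0. Lengths are in m, angles in rad, forces in N, time in s.
With the tool pointing down it reaches from about 0.4 to 0.875 m from the base axis. Payload 6.5 kg.
Tool frame: the origin (TCP) lies midway between the tips of the shut fingers; the grasp point (between the pads) lies env.grip_point_offset behind it (env.grip_point_offset is the distance from the TCP to the grasp point, in m); z points along the fingers, y is the line along which they close (so a half turn about z gives the same grasp; the last joint's range is limited). The gripper opens to 88 mm and grips with 3 to 60 N. Pads are 18 mm wide; open, the fingers measure 123 mm over their backs; the gripper's body (75 mm by 187 mm) begins 45 mm behind the grasp point.
Start: joints at [-1.398, 0.536, -0.004, 1.538, 0.003, 1.067, -0.071], TCP at [0.154, 0.632, 0.239] pointing down, gripper open.
Joint ranges: [-2.7, 2.7], [-0.37, 2.16], [-1.27, 1.26], [0.24, 2.4], [-1.31, 4.45], [0.19, 1.91], [-2.76, 2.76]. Speed limits (rad/s): [2.39, 2.39, 3.14, 3.14, 3.14, 3.14, 3.14].

## Interface

Orientations are given as a rotation vector (axis times angle).
In Python, from cell import env gives the robot as it stands. The module is installed in compiled form; this text tells all that it offers.
- The arm moves only by the tool play_rows, never from a script. Its argument "plan" is a list of rows, each an object with "delta_rot": the turn, a rotation vector about the world's x, y, z in degrees, a list of three; "dp": the shift along the world's x, y, z in mm, a list of three; "hand": the closure, from 0 (fully open) to 1 (shut). A call has 1 to 12 rows; each row shifts and turns the commanded pose from where the row before left it; what a row does not reach is not made up. A row lasts 1/8 s, in which the tool goes at most 62.5 mm and 10.7 degrees, less where a joint would pass 70% of its speed; a pose out of reach is approached as far as the arm can. A call with a gripper value outside its range is refused whole. The fingers move at their own pace and stop on an object; "squeeze" is the grip in N (left out, the last holds). Time passes only in rows, so rows that do not move let the fingers close. It gives the time, the measured TCP pose, the force, the opening and the grip force at its end, in the units of the state.
- env.read_state(): the state, without advancing time (a new reading comes with each control period).
- env.grab_frame(name): name is "scene" or "top"; returns a dict with "image" (400x640x3 uint8, red, green, blue), "depth" (400x640 float32, m along the optical axis (not along the pixel's ray), 0 where there is no reading), "vfov" (degrees; the focal length in pixels is half the picture's height over the tangent of half this angle, whatever the lens; pixels are square), "cx", "cy" (the principal point, pixels), "world_from_camera" (4x4, takes a point from camera to world coordinates). Camera axes: x right, y down, z forward; pixel columns grow to the right and rows downward; lengths in m; the calibration is good to about 2 mm. A picture is of the moment at which its call begins.
- env.finish_job(): hands the job in; it is judged then, once.
Trained networks look in a picture, given as the dict that the camera call returned (one of the last four; its "shot" number tells which), for a name from the list of things; names that differ only in an ending like _2 or _b are one class to them, and where a whole thing is asked for, a point or a joint stands for the part that bears it (a point fixed in the world has none). Each returns a list of dicts, best first, with "confidence" (0 to 1); they miss things now and then, are a little off and sometimes report something else, mostly with a low value. They report only what shows in the picture. A call takes as long as a camera call.
- env.boxes_of(picture, thing): "point" ([column, row] in pixels, amid what is visible of it).
- env.cut_out(picture, thing): "mask" (400x640 bool, what is visible of it) and "point" ([column, row] in pixels, amid what is visible of it).
- env.landmark_of(picture, thing): "point" ([column, row] in pixels: a listed point, or the origin of a listed thing).
The state is a dict: "t": time; "joint_positions": joint angles; "qd": joint speeds; "tau": joint torques, N m; "tcp_pos": TCP position; "ee_rot": TCP orientation; "ft_force": force on the tool from outside, world axes, zero at the start; "wrist_torque": the same for the moment, N m; "gripper_width": finger opening in m; "gripper_force": force on a finger pad.
Only numpy, scipy, OpenCV 4.12 (cv2) and the standard library are available. Lean on these libraries where they do the work, as an engineer would, in place of code of your own. Each camera call takes 0.05 s, during which the arm holds its last target. There are 200 camera calls.

## Working session

There is one attempt and no reset: what is moved stays moved. The work goes in short steps, Python scripts to look and compute and a tool call to move; the robot and the scene stay as the last step left them, time stands still between calls to the robot, and variables do not carry over. Pictures are saved under pics/ and viewed, at most 10 in all, crops included, and the job is handed in when it is done.

Besides the shell and the picture viewer there is one more tool, called by a JSON object that holds its "api" and its "payload". play_rows: Moves the arm, as the interface text tells. Its arguments: {"type":"object","properties":{"plan":{"type":"array","items":{"type":"object","properties":{"delta_rot":{"type":"array","items":{"type":"number"}},"dp":{"type":"array","items":{"type":"number"}},"hand":{"type":"number"}}}},"squeeze":{"type":"number"}},"required":["plan"]}

```bash
mkdir -p pics
cat > h.py <<'E'
import numpy as np, cv2
from cell import env
def world(f,p,z=None):
    h=f["image"].shape[0]; fl=h/2/np.tan(np.radians(f["vfov"])/2); T=np.array(f["world_from_camera"])
    r=T[:3,:3]@np.array([(p[0]-f["cx"])/fl,(p[1]-f["cy"])/fl,1.]); o=T[:3,3]
    if z is None:
        s=f["depth"][int(round(p[1])),int(round(p[0]))]
    else: s=(z-o[2])/r[2]
    return o+s*r
def pix(f,P):
    h=f["image"].shape[0]; fl=h/2/np.tan(np.radians(f["vfov"])/2); T=np.array(f["world_from_camera"])
    c=T[:3,:3].T@(np.array(P)-T[:3,3]); return [f["cx"]+fl*c[0]/c[2],f["cy"]+fl*c[1]/c[2]]
def cloud(f):
    h,w=f["depth"].shape; fl=h/2/np.tan(np.radians(f["vfov"])/2); T=np.array(f["world_from_camera"])
    u,v=np.meshgrid(np.arange(w),np.arange(h)); d=f["depth"]
    return np.stack([(u-f["cx"])/fl*d,(v-f["cy"])/fl*d,d],-1)@T[:3,:3].T+T[:3,3]
def save(f,n): cv2.imwrite("pics/"+n,f["image"][:,:,::-1])
E
python3 - <<'E'
from h import *
np.set_printoptions(precision=4,suppress=True)
print(env.grip_point_offset, env.read_state())
for c in ["top","scene"]:
    f=env.grab_frame(c); save(f,c+"0.png")
    print(c,f["vfov"],np.array(f["world_from_camera"]))
    for n,z in [("die_frame",.003),("frame_handle",.048),("frame_holes",.003),("bed",0),("pins_nominal",.04),("clamp_knob",.063)]:
        for r in env.landmark_of(f,n)[:2]:
            print(n,np.array(r["point"]),round(r["confidence"],2),world(f,r["point"],z))
E
```

```text
0.0187 {'t': 0.0, 'joint_positions': array([-1.3982,  0.5371, -0.0045,  1.5389,  0.0026,  1.0673, -0.0712]), 'qd': array([-0.0001,  0.0026,  0.0005, -0.0023, -0.0015,  0.0007, -0.0007]), 'tau': array([ -0.    , -57.0963,   0.9912, -25.1605,  -0.0561,   0.0179,
         0.0002]), 'tcp_pos': array([0.1536, 0.631 , 0.2379]), 'ee_rot': array([-0.3741, -3.1191,  0.0027]), 'ft_force': array([-0.2828, -0.0261,  0.249 ]), 'wrist_torque': array([0.055 , 0.0269, 0.0451]), 'gripper_force': 0.0, 'gripper_width': 0.0881887780487656}
top 46.22178297794058 [[ 0.0098 -0.9966  0.0819  0.3886]
 [-0.9999 -0.0107 -0.0101 -0.1045]
 [ 0.0109 -0.0818 -0.9966  1.7072]
 [ 0.      0.      0.      1.    ]]
die_frame [346.5 184.7] 0.83 [ 0.5728 -0.2017  0.003 ]
frame_handle [349.9 176.3] 0.67 [ 0.5982 -0.2111  0.048 ]
frame_holes [354.8 170.6] 0.97 [ 0.6251 -0.2319  0.003 ]
bed [241.1 170.7] 0.8 [0.6204 0.1849 0.    ]
pins_nominal [237.6 149.5] 0.64 [0.6916 0.1925 0.04  ]
pins_nominal [350.7 174.9] 0.16 [ 0.6043 -0.2145  0.04  ]
clamp_knob [223.4 194.7] 0.7 [0.5262 0.2342 0.063 ]
scene 51.041976052774714 [[ 0.6967 -0.5409  0.4712 -0.1743]
 [-0.7173 -0.5327  0.4491 -0.8095]
 [ 0.008  -0.6509 -0.7591  1.2163]
 [ 0.      0.      0.      1.    ]]
die_frame [346.1 221.8] 0.77 [ 0.5721 -0.2277  0.003 ]
frame_handle [351.1 209. ] 0.72 [ 0.6007 -0.2231  0.048 ]
frame_holes [351.8 218.3] 0.64 [ 0.599  -0.2318  0.003 ]
frame_holes [287.9 147.6] 0.54 [0.6962 0.2183 0.003 ]
bed [277.3 163.8] 0.9 [0.6001 0.1794 0.    ]
pins_nominal [290.9 150.6] 0.71 [0.6659 0.1648 0.04  ]
clamp_knob [257.  153.9] 0.67 [0.5408 0.2281 0.063 ]
clamp_knob [277.8 160.9] 0.58 [0.5723 0.1389 0.063 ]
```

Run:
```python
import cv2
a=cv2.imread("pics/top0.png"); cv2.imwrite("pics/t0c.png",cv2.resize(a[100:260,180:400],None,fx=3.6,fy=3.6,interpolation=cv2.INTER_CUBIC))
```

```text
(no output)
```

View pics/t0c.png

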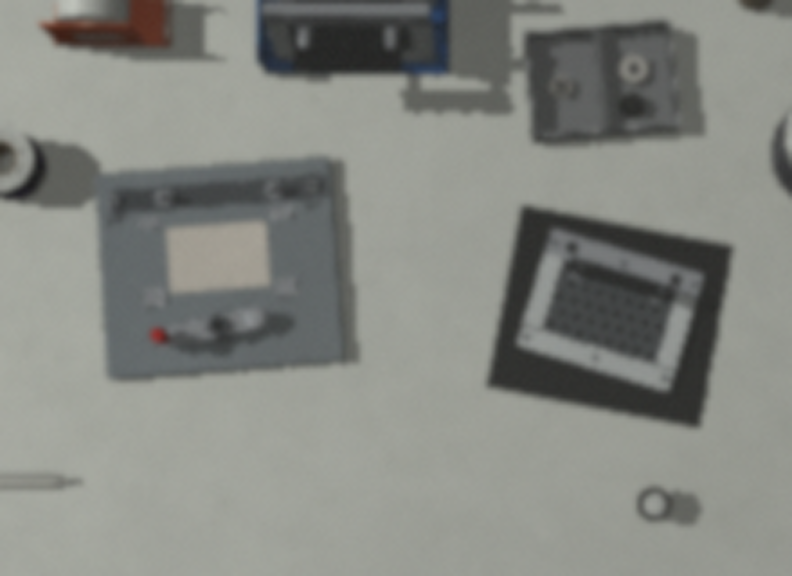

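View pics/scene0.png

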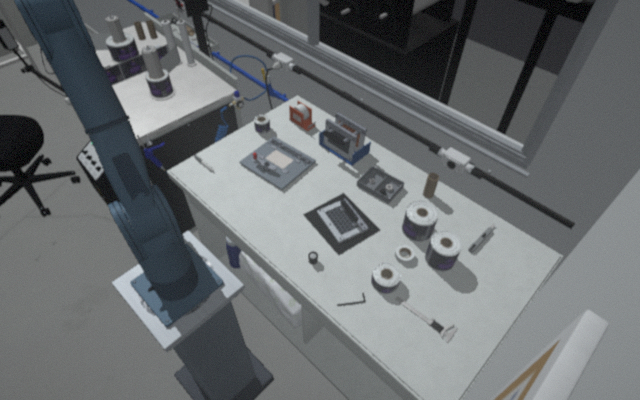

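The top view shows the bed at the left (pins near px (225,154) and (256,152), red knob (224,193)) and the frame on its mat at about (354,185), turned about −13° or so. The scene view shows the same layout. Now I'll fit the bed and frame.

Run:
```python
from h import *
np.set_printoptions(precision=4,suppress=True)
ims=[]
for c in ["top","scene"]:
    f=env.grab_frame(c); P=cloud(f)
    for n,z in [("die_frame",.015),("bed",.016)]:
        r=env.cut_out(f,n)[0]; m=r["mask"].astype(np.uint8)
        cs=max(cv2.findContours(m,0,cv2.CHAIN_APPROX_NONE)[0],key=cv2.contourArea)
        w=np.array([world(f,q[0],z)[:2]*1000 for q in cs],np.float32)
        print(c,n,r["confidence"],m.sum(),cv2.minAreaRect(w), np.round(cv2.boxPoints(cv2.minAreaRect(w))),"depth z med",np.median(P[m>0][:,2]), np.percentile(P[m>0][:,2],[5,25,75,95]))
    b=f["image"][130:215,190:290] if c=="top" else f["image"][130:195,235:325]
    ims.append(cv2.resize(b,(780,int(780*b.shape[0]/b.shape[1])),interpolation=cv2.INTER_CUBIC))
    r=env.cut_out(f,"clamp_knob")[0]; print(r["confidence"],r["point"])
a=ims[0]; cv2.imwrite("pics/topbed.png",a[:600,:,::-1]); cv2.imwrite("pics/scbed.png",ims[1][:600,:,::-1])
```

```text
top die_frame 0.74 1479 ((567.4472045898438, -209.224609375), (159.40525817871094, 126.4373779296875), 73.80445861816406) [[ 485. -268.]
 [ 606. -303.]
 [ 650. -150.]
 [ 529. -115.]] depth z med 0.015260299258276211 [0.0071 0.0121 0.0188 0.0585]
top bed 0.59 3819 ((608.2857055664062, 184.47964477539062), (213.06272888183594, 244.52554321289062), 5.205276012420654) [[491. 297.]
 [513.  53.]
 [725.  72.]
 [703. 316.]] depth z med 0.017596021377429993 [0.0105 0.0147 0.0207 0.0383]
0.62 [236.3, 192.6]
scene die_frame 0.94 1206 ((560.6195678710938, -215.68443298339844), (166.030029296875, 126.26338195800781), 73.34320068359375) [[ 476. -277.]
 [ 597. -313.]
 [ 645. -154.]
 [ 524. -118.]] depth z med 0.012193988301796188 [0.0063 0.0098 0.015  0.0561]
scene bed 0.82 2175 ((597.1368408203125, 176.82240295410156), (217.421630859375, 250.0941925048828), 5.215898036956787) [[478. 291.]
 [500.  42.]
 [717.  62.]
 [694. 311.]] depth z med 0.014570467429142475 [0.0081 0.0122 0.017  0.0383]
0.59 [263.7, 161.7]
```

View pics/topbed.png

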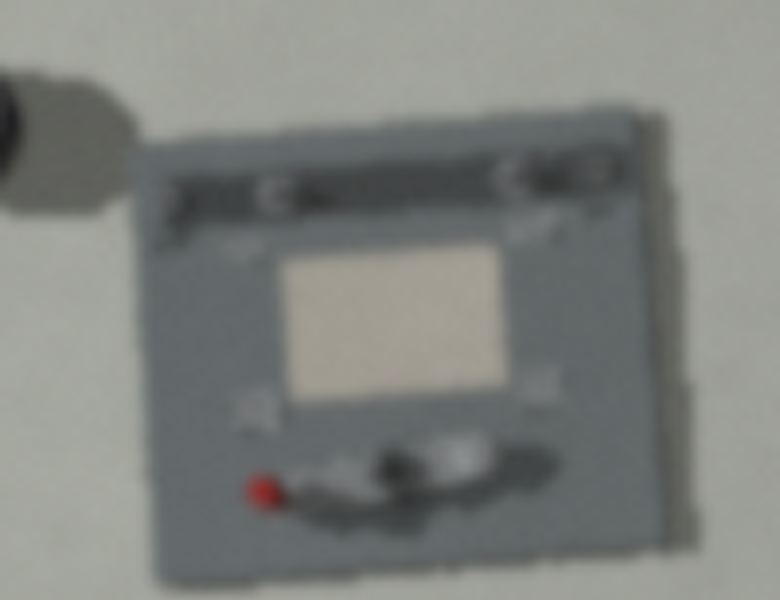

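View pics/scbed.png

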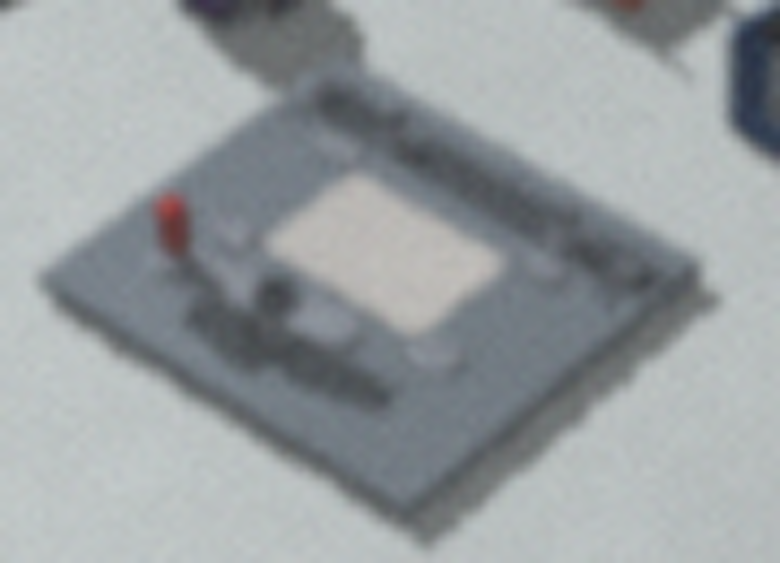

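The crops show both pins (top px about (225.6,154.7) and (256.2,152.8)), the knob at (224,193) and the clamp open, pointing to +y. Next, depth-based fits for the handle, pins and knob.

Run:
```python
from h import *
np.set_printoptions(precision=1,suppress=True)
acc={}
for c in ["top","scene"]:
  H=[];
  for k in range(5):
    f=env.grab_frame(c); P=cloud(f)*1000
    x,y,z=P[...,0],P[...,1],P[...,2]
    m=(abs(x-590)<60)&(abs(y+215)<80)&(z>42)&(z<75)
    r=cv2.minAreaRect(P[m][:,:2].astype(np.float32)); 
    H.append([m.sum(),*P[m].mean(0),*r[0],*r[1],r[2]])
  print(c,"handle",np.mean(H,0))
  m=(abs(x-690)<40)&(abs(y-185)<90)&(z>30)&(z<60)
  q=P[m]; print("pins",m.sum()); 
  for s in (q[:,1]>190,q[:,1]<190): print(s.sum(),q[s].mean(0) if s.any() else "")
  m=(abs(x-545)<50)&(abs(y-210)<70)&(z>55)&(z<90); print("knob",m.sum(),P[m].mean(0), P[m].min(0),P[m].max(0))
  hsv=cv2.cvtColor(f["image"],cv2.COLOR_RGB2HSV); red=((hsv[...,0]<8)|(hsv[...,0]>172))&(hsv[...,1]>120)&(abs(x-545)<50)&(abs(y-210)<70)
  v,u=np.nonzero(red); print("red",red.sum(),u.mean(),v.mean(),world(f,(u.mean(),v.mean()),.070 if c=="top" else .063)*1000)
  if c=="top":
    for p in [(225.64,154.74),(256.15,152.8)]: print(world(f,p,.04)*1000)
    g=cv2.cvtColor(f["image"],cv2.COLOR_RGB2GRAY); print(g[149:160,220:264:1])
```

```text
top handle [ 126.4  593.8 -217.9   59.5  594.5 -218.   103.2   15.    73.1]
pins 17
8 [674.7 239.8  42.7]
9 [686.1 128.8  39.9]
knob 20 [531.8 230.4  71.1] [524.5 224.6  58.7] [539.5 236.9  83.2]
red 9 223.33333333333334 192.88888888888889 [532.  233.1  70. ]
[672.1 234.8  40. ]
[680.4 125.7  40. ]
[[104 105 104 104 103 102 102 102 103 103 102 103 103 103 104 102 102 102
  100  99  98  98  99  97  97  97  98  98  97  94  93  91  88  89  90  93
   92  88  85  86  88  85  81  80]
 [103 103 104 102 102 100  99  98  99  98  98  98  96  96  97  96  95  93
   89  87  86  86  85  86  86  84  86  86  85  80  78  76  78  82  91  94
   91  82  75  73  74  73  73  72]
 [ 98  96  96  96  94  92  90  90  86  84  86  84  84  83  82  80  81  78
   74  74  74  73  73  73  73  74  74  75  74  71  71  71  74  87  98  99
   88  77  70  67  67  68  66  70]
 [ 84  82  83  91  91  90  89  82  75  73  72  72  73  71  70  70  71  69
   69  68  68  69  69  70  69  70  70  70  70  69  69  70  76  88  96  93
   81  71  64  61  58  57  62  68]
 [ 72  72  79  93  99  96  91  80  69  65  66  68  67  69  68  67  6
[... 775 characters left out ...]
  98  98  97  96  96  96  97  99 104
  106 106 109 113 115 109 103 101]
 [ 81  82  83  85  87  87  88  86  89  94  95  98  97  98  97  97  97  96
   96  97  98  98 102 102 102 103 103 103 103 102 102 101 102 102 105 111
  113 114 116 117 116 106 102 102]
 [ 97  99 100 100  99  97  98  98 100 100 102 102 103 102 102 103 103 103
  103 101 100 102 103 103 104 104 104 104 104 103 104 103 103 104 108 116
  118 117 115 115 108  98  97 102]]
scene handle [ 126.2  586.3 -224.5   54.5  589.  -220.8  106.    15.9   73.1]
pins 13
8 [669.3 235.7  35.2]
5 [681.1 130.3  34.6]
knob 20 [526.4 225.5  66.6] [518.1 217.7  55.1] [537.4 233.6  75.6]
red 3 254.33333333333334 153.66666666666666 [534.2 236.7  63. ]
```

{"api": "play_rows", "payload": {"plan": [{"dp": [40,-31,0],"delta_rot": [0,0,-6],"hand": 0},{"dp": [41,-31,0],"delta_rot": [0,0,-6],"hand": 0},{"dp": [41,-31,0],"delta_rot": [0,0,-6],"hand": 0},{"dp": [41,-31,0],"delta_rot": [0,0,-6],"hand": 0},{"dp": [41,-31,0],"delta_rot": [0,0,-6],"hand": 0},{"dp": [41,-32,0],"delta_rot": [0,0,-6],"hand": 0},{"dp": [41,-32,0],"delta_rot": [0,0,-6],"hand": 0},{"dp": [40,-32,0],"delta_rot": [0,0,-6],"hand": 0},{"dp": [10,-50,0],"delta_rot": [0,0,-4],"hand": 0},{"dp": [10,-50,0],"delta_rot": [0,0,-4],"hand": 0},{"dp": [10,-50,0],"delta_rot": [0,0,-4],"hand": 0},{"dp": [10,-50,0],"delta_rot": [0,0,-4],"hand": 0}]}}

```text
t: 3.1
tcp_pos: [0.52, 0.179, 0.239]
ee_rot: [1.973, 2.445, 0.001]
ft_force: [0.6, -0.6, 0.2]
gripper_width: 0.0885
gripper_force: 0.0
```

{"api": "play_rows", "payload": {"plan": [{"dp": [10,-50,0],"delta_rot": [0,0,-4],"hand": 0},{"dp": [10,-50,-10],"delta_rot": [0,0,-4],"hand": 0},{"dp": [10,-50,-10],"delta_rot": [0,0,-4],"hand": 0},{"dp": [10,-50,-10],"delta_rot": [0,0,-4],"hand": 0},{"dp": [10,-50,-20],"delta_rot": [0,0,-4],"hand": 0},{"dp": [10,-50,-20],"delta_rot": [0,0,-4],"hand": 0},{"dp": [10,-50,-20],"delta_rot": [0,0,-4],"hand": 0},{"dp": [5,-48,-20],"delta_rot": [0,0,0],"hand": 0},{"dp": [0,0,0],"delta_rot": [0,0,0],"hand": 0},{"dp": [0,0,0],"delta_rot": [0,0,0],"hand": 0}]}}

```text
t: 4.35
tcp_pos: [0.5949, -0.2167, 0.1286]
ee_rot: [-2.503, -1.898, -0.001]
ft_force: [0.4, -0.3, -0.3]
gripper_width: 0.088
gripper_force: 0.0
```

```bash
cat >> h.py <<'E'
from scipy.spatial.transform import Rotation as R
def st():
    s=env.read_state(); M=R.from_rotvec(s["ee_rot"]).as_matrix()
    print("t",round(s["t"],2),"tcp",np.round(s["tcp_pos"]*1000,1),"yaw(y)",np.round(np.degrees(np.arctan2(M[1,1],M[0,1])),2),"z",np.round(M[:,2],4),"F",np.round(s["ft_force"],1),"T",np.round(s["wrist_torque"],2),"w",round(s["gripper_width"]*1000,1),"g",round(s["gripper_force"],1),"q",np.round(s["joint_positions"],2))
E
python3 - <<'E'
from h import *
st(); f=env.grab_frame("top")
b=f["image"][130:230,300:420]; save({"image":cv2.resize(b,(780,600),interpolation=3)},"pre.png")
E
```

```text
t 4.35 tcp [ 594.9 -216.7  128.6] yaw(y) -15.66 z [-1.e-04  8.e-04 -1.e+00] F [ 0.4 -0.3 -0.3] T [-0.07  0.1   0.02] w 88.0 g 0.0 q [-0.06  0.69  0.49  1.69 -0.4   0.87  0.33]
```

View pics/pre.png

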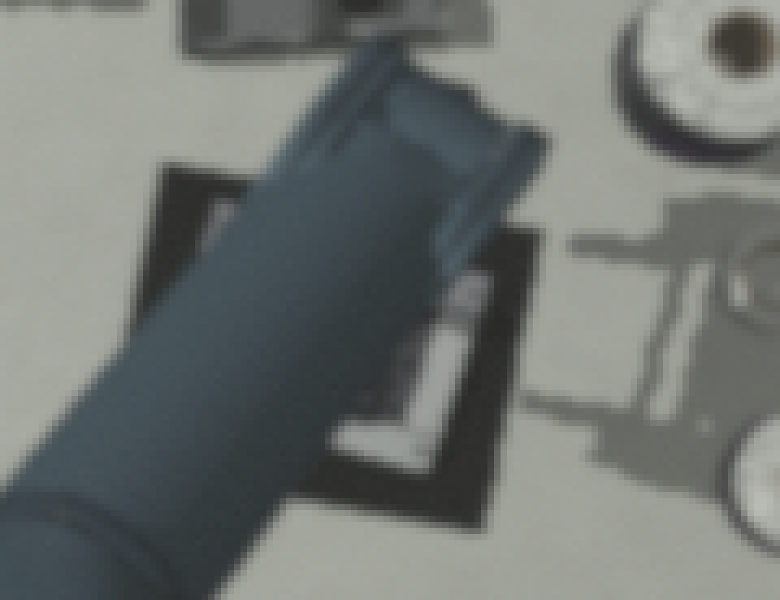

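The top view is hidden by the arm, but the gripper is lined up over the handle. Descending and gripping.

{"api": "play_rows", "payload": {"plan": [{"dp": [0,-1,-20],"delta_rot": [0,0,-0.8],"hand": 0},{"dp": [0,0,-20],"hand": 0,"delta_rot": [0,0,0]},{"dp": [0,0,-20],"hand": 0,"delta_rot": [0,0,0]},{"dp": [0,0,-20],"hand": 0,"delta_rot": [0,0,0]},{"dp": [0,0,-19],"hand": 0,"delta_rot": [0,0,0]},{"dp": [0,0,0],"hand": 0,"delta_rot": [0,0,0]},{"dp": [0,0,0],"hand": 0.5,"delta_rot": [0,0,0]},{"dp": [0,0,0],"hand": 0.8,"delta_rot": [0,0,0]},{"dp": [0,0,0],"hand": 1,"delta_rot": [0,0,0]},{"dp": [0,0,0],"hand": 1,"delta_rot": [0,0,0]},{"dp": [0,0,0],"hand": 1,"delta_rot": [0,0,0]},{"dp": [0,0,0],"hand": 1,"delta_rot": [0,0,0]}], "squeeze": 40}}

```text
t: 5.9
tcp_pos: [0.5948, -0.2185, 0.0297]
ee_rot: [2.517, 1.88, 0.0]
ft_force: [0.6, 0.7, -0.7]
gripper_width: 0.0303
gripper_force: 0.0
```

Run:
```python
from h import *
st()
```

```text
t 5.9 tcp [ 594.8 -218.5   29.7] yaw(y) -16.48 z [ 1.e-04 -0.e+00 -1.e+00] F [ 0.6  0.7 -0.7] T [-0.07  0.09 -0.02] w 30.3 g 0.0 q [-0.    0.83  0.42  1.71 -0.47  0.71  0.37]
```

{"api": "play_rows", "payload": {"plan": [{"dp": [0,0,0],"hand": 1,"delta_rot": [0,0,0]},{"dp": [0,0,0],"hand": 1,"delta_rot": [0,0,0]},{"dp": [0,0,0],"hand": 1,"delta_rot": [0,0,0]},{"dp": [0,0,0],"hand": 1,"delta_rot": [0,0,0]},{"dp": [0,0,0],"hand": 1,"delta_rot": [0,0,0]},{"dp": [0,0,0],"hand": 1,"delta_rot": [0,0,0]}]}}

```text
t: 6.65
tcp_pos: [0.5942, -0.2183, 0.0297]
ee_rot: [-2.516, -1.879, 0.001]
ft_force: [-4.3, 2.4, 4.0]
gripper_width: 0.0135
gripper_force: 40.0
```

Run:
```python
from h import *
st()
```

```text
t 6.65 tcp [ 594.2 -218.3   29.7] yaw(y) -16.48 z [-1.e-03  4.e-04 -1.e+00] F [-4.3  2.4  4. ] T [ 0.3   0.99 -0.02] w 13.5 g 40.0 q [-0.    0.83  0.42  1.71 -0.47  0.71  0.37]
```

{"api": "play_rows", "payload": {"plan": [{"dp": [0,0,5],"hand": 1,"delta_rot": [0,0,0]},{"dp": [0,0,15],"hand": 1,"delta_rot": [0,0,0]},{"dp": [0,0,20],"hand": 1,"delta_rot": [0,0,0]},{"dp": [0,0,20],"hand": 1,"delta_rot": [0,0,0]},{"dp": [0,0,20],"hand": 1,"delta_rot": [0,0,0]},{"dp": [0,0,15],"hand": 1,"delta_rot": [0,0,0]},{"dp": [0,0,5],"hand": 1,"delta_rot": [0,0,0]},{"dp": [0,0,0],"hand": 1,"delta_rot": [0,0,0]},{"dp": [0,0,0],"hand": 1,"delta_rot": [0,0,0]}], "squeeze": 50}}

```text
t: 7.78
tcp_pos: [0.5942, -0.2182, 0.1289]
ee_rot: [-2.516, -1.879, 0.001]
ft_force: [-0.1, 0.8, -4.1]
gripper_width: 0.0131
gripper_force: 50.0
```

Run:
```python
from h import *
st()
```

```text
t 7.78 tcp [ 594.2 -218.2  128.9] yaw(y) -16.48 z [-1.3e-03  4.0e-04 -1.0e+00] F [-0.1  0.8 -4.1] T [-0.12  0.07 -0.03] w 13.1 g 50.0 q [-0.06  0.69  0.49  1.69 -0.4   0.87  0.32]
```

{"api": "play_rows", "payload": {"plan": [{"dp": [3,20,0],"hand": 1,"delta_rot": [0,0,1.0]},{"dp": [6,35,0],"hand": 1,"delta_rot": [0,0,2]},{"dp": [7,45,0],"hand": 1,"delta_rot": [0,0,2.4]},{"dp": [8,50,0],"hand": 1,"delta_rot": [0,0,2.7]},{"dp": [9,50,0],"hand": 1,"delta_rot": [0,0,2.7]},{"dp": [9,50,0],"hand": 1,"delta_rot": [0,0,2.7]},{"dp": [8,50,0],"hand": 1,"delta_rot": [0,0,2.7]},{"dp": [7,45,0],"hand": 1,"delta_rot": [0,0,2.5]},{"dp": [6,35,0],"hand": 1,"delta_rot": [0,0,2]},{"dp": [3,20,0],"hand": 1,"delta_rot": [0,0,1]},{"dp": [0,0,0],"hand": 1,"delta_rot": [0,0,0]},{"dp": [0,0,0],"hand": 1,"delta_rot": [0,0,0]}]}}

```text
t: 9.28
tcp_pos: [0.6606, 0.179, 0.1296]
ee_rot: [2.12, 2.317, -0.003]
ft_force: [-0.0, -0.6, -5.1]
gripper_width: 0.0132
gripper_force: 50.0
```

Run:
```python
from h import *
st(); 
for c,(a,b_,d,e) in {"top":(120,210,190,310),"scene":(100,190,230,350)}.items():
    f=env.grab_frame(c); b=f["image"][a:b_,d:e]; save({"image":cv2.resize(b,(780,585),interpolation=3)},f"over_{c}.png")
    for n in ("frame_holes","frame_handle","die_frame","pins_nominal"): print(c,n,[(r["point"],r["confidence"]) for r in env.landmark_of(f,n)[:2]])
```

```text
t 9.28 tcp [660.6 179.  129.6] yaw(y) 5.08 z [-4.e-04 -2.e-03 -1.e+00] F [-0.  -0.6 -5.1] T [-0.15  0.02 -0.03] w 13.2 g 50.0 q [-0.59  0.75  0.4   1.53 -0.33  0.93  0.01]
top frame_holes [([240.5, 148.3], 0.91), ([241.3, 170.3], 0.57)]
top frame_handle [([237.4, 149.4], 0.85)]
top die_frame [([237.4, 163.1], 0.71)]
top pins_nominal []
scene frame_holes [([289.7, 136.1], 0.63)]
scene frame_handle []
scene die_frame [([285.8, 140.5], 0.73)]
scene pins_nominal [([290.0, 144.3], 0.8)]
```

View pics/over_scene.png

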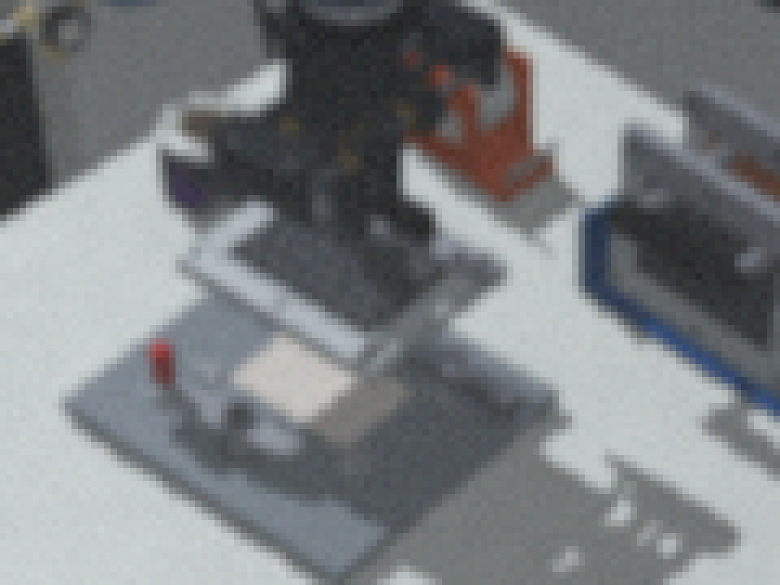

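View pics/over_top.png

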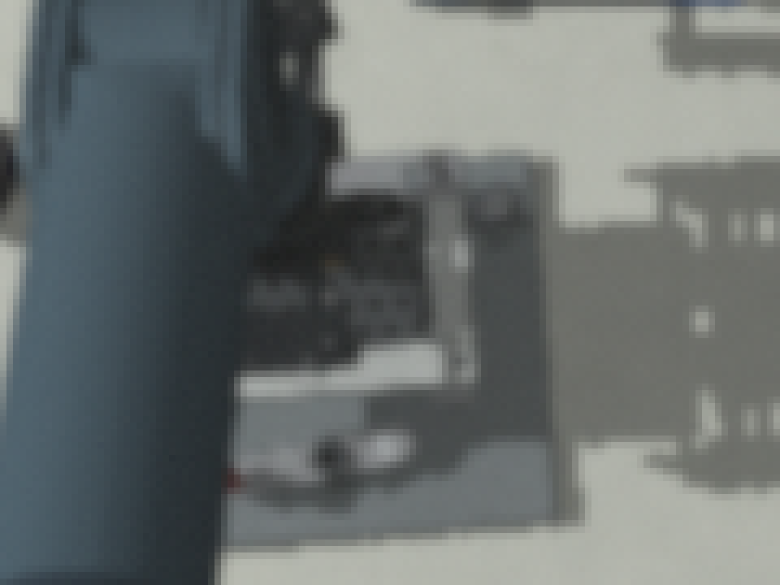

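The scene view shows the frame held level over the bed, with the clamp open. The top view has the frame's right rail at crop (440–475,160–380) and the rest hidden by the arm. I'll refine the bed pose from the first top picture's edges.

Run:
```python
from h import *
from scipy.optimize import minimize
from scipy.ndimage import map_coordinates
np.set_printoptions(precision=2,suppress=True)
for c in ("top","scene"):
    f=env.grab_frame(c); im=cv2.GaussianBlur(cv2.imread(f"pics/{c}0.png"),(0,0),0.7).astype(float).mean(2)
    def fit(p0,W,H,z,sgn,edges):
        C=np.array([[-W/2,-H/2],[W/2,-H/2],[W/2,H/2],[-W/2,H/2]])
        def cost(p):
            a=np.radians(p[2]); Rm=np.array([[np.cos(a),-np.sin(a)],[np.sin(a),np.cos(a)]]); s=0
            for i in edges:
                A,B=C[i],C[(i+1)%4]; n=np.array([(B-A)[1],-(B-A)[0]]); n=n/np.linalg.norm(n)
                t=np.linspace(.06,.94,60)[:,None]; q=A+t*(B-A)
                v=[]
                for o in (2.5,-2.5):
                    w=(q+o*n)@Rm.T+p[:2]
                    uv=np.array([pix(f,[x/1000,y/1000,z]) for x,y in w]); v.append(map_coordinates(im,[uv[:,1],uv[:,0]],order=1))
                s+=sgn*np.median(v[0]-v[1])
            return -s
        best=min((minimize(cost,np.array(p0)+[dx,dy,0],method="Nelder-Mead",options=dict(initial_simplex=np.array(p0)+[dx,dy,0]+np.array([[0,0,0],[3,0,0],[0,3,0],[0,0,1.]]))) for dx in(-5,0,5) for dy in(-5,0,5)),key=lambda r:r.fun)
        return best.x,best.fun
    a=[0,1,2,3]
    print(c,"bed",*fit([609,185,5.2],210,240,.016,1,a), "far+left",*fit([609,185,5.2],210,240,.016,1,[1,2]))
    print(c,"frame",*fit([567.5,-209.5,-16.5],124,160,.015,-1,a))
```

```text
top bed [605.02 181.85   5.91] -77.96985289309791 far+left [606.93 183.19   4.89] -47.452433812696924
top frame [ 568.14 -209.86  -16.37] -150.55664895028767
scene bed [594.63 174.87   4.96] -73.78998473043355 far+left [600.65 179.07   5.45] -41.5048304924387
scene frame [ 564.23 -213.19  -17.07] -136.9842284029905
```

{"api": "play_rows", "payload": {"plan": [{"dp": [-1,2,-10],"hand": 1,"delta_rot": [0,0,0]},{"dp": [-0.6,1.5,-15],"hand": 1,"delta_rot": [0,0,0]},{"dp": [0,0,-15],"hand": 1,"delta_rot": [0,0,0]},{"dp": [0,0,-12],"hand": 1,"delta_rot": [0,0,0]},{"dp": [0,0,-5],"hand": 1,"delta_rot": [0,0,0]},{"dp": [0,0,-2],"hand": 1,"delta_rot": [0,0,0]},{"dp": [0,0,0],"hand": 1,"delta_rot": [0,0,0]},{"dp": [0,0,0],"hand": 1,"delta_rot": [0,0,0]}]}}

```text
t: 10.88
tcp_pos: [0.6595, 0.1852, 0.0713]
ee_rot: [2.118, 2.32, 0.001]
ft_force: [0.4, -0.4, -5.4]
gripper_width: 0.0134
gripper_force: 50.0
```

Run:
```python
from h import *
st()
```

```text
t 10.88 tcp [659.5 185.2  71.3] yaw(y) 5.22 z [ 9.e-04  3.e-04 -1.e+00] F [ 0.4 -0.4 -5.4] T [-0.05 -0.04  0.03] w 13.4 g 50.0 q [-0.58  0.82  0.37  1.55 -0.36  0.84  0.02]
```

{"api": "play_rows", "payload": {"plan": [{"dp": [-0.5,-2.7,0],"hand": 1,"delta_rot": [0,0,0]},{"dp": [0,0,-1],"hand": 1,"delta_rot": [0,0,0]},{"dp": [0,0,-1],"hand": 1,"delta_rot": [0,0,0]},{"dp": [0,0,-1],"hand": 1,"delta_rot": [0,0,0]},{"dp": [0,0,0],"hand": 1,"delta_rot": [0,0,0]}]}}

```text
t: 11.5
tcp_pos: [0.6585, 0.1824, 0.0675]
ee_rot: [-2.118, -2.32, 0.0]
ft_force: [0.0, 0.5, -4.4]
gripper_width: 0.0133
gripper_force: 50.0
```

{"api": "play_rows", "payload": {"plan": [{"dp": [0,0,-1],"hand": 1,"delta_rot": [0,0,0]},{"dp": [0,0,0],"hand": 1,"delta_rot": [0,0,0]}]}}

```text
t: 11.75
tcp_pos: [0.6586, 0.1824, 0.0666]
ee_rot: [-2.118, -2.32, 0.0]
ft_force: [-0.6, 0.2, -4.3]
gripper_width: 0.0134
gripper_force: 50.0
```

{"api": "play_rows", "payload": {"plan": [{"dp": [0,0,-1],"hand": 1,"delta_rot": [0,0,0]},{"dp": [0,0,0],"hand": 1,"delta_rot": [0,0,0]}]}}

```text
t: 12.0
tcp_pos: [0.6587, 0.1824, 0.0657]
ee_rot: [2.118, 2.32, 0.0]
ft_force: [0.9, 0.2, -4.5]
gripper_width: 0.0133
gripper_force: 50.0
```

Run:
```python
from h import *
st()
```

```text
t 12.0 tcp [658.7 182.4  65.7] yaw(y) 5.22 z [ 1.e-04  0.e+00 -1.e+00] F [ 0.9  0.2 -4.5] T [ 0.    0.06 -0.01] w 13.3 g 50.0 q [-0.57  0.83  0.36  1.56 -0.36  0.83  0.03]
```

{"api": "play_rows", "payload": {"plan": [{"dp": [0,0,-1],"hand": 1,"delta_rot": [0,0,0]},{"dp": [0,0,0],"hand": 1,"delta_rot": [0,0,0]}]}}

```text
t: 12.25
tcp_pos: [0.6587, 0.1827, 0.0647]
ee_rot: [-2.118, -2.32, -0.001]
ft_force: [0.0, 0.9, -3.9]
gripper_width: 0.0135
gripper_force: 50.0
```

{"api": "play_rows", "payload": {"plan": [{"dp": [0,0,-1],"hand": 1,"delta_rot": [0,0,0]},{"dp": [0,0,0],"hand": 1,"delta_rot": [0,0,0]}]}}

```text
t: 12.5
tcp_pos: [0.6586, 0.1828, 0.0636]
ee_rot: [-2.118, -2.32, -0.001]
ft_force: [0.9, 1.0, -3.7]
gripper_width: 0.0137
gripper_force: 50.0
```

Run:
```python
from h import *
st()
```

```text
t 12.5 tcp [658.6 182.8  63.6] yaw(y) 5.23 z [ 1.e-04  4.e-04 -1.e+00] F [ 0.9  1.  -3.7] T [ 0.33 -0.11  0.04] w 13.7 g 50.0 q [-0.57  0.83  0.36  1.56 -0.37  0.82  0.03]
```

{"api": "play_rows", "payload": {"plan": [{"dp": [0,0.7,0],"hand": 1,"delta_rot": [0,0,0]},{"dp": [0,0,-1],"hand": 1,"delta_rot": [0,0,0]},{"dp": [0,0,0],"hand": 1,"delta_rot": [0,0,0]}]}}

```text
t: 12.88
tcp_pos: [0.6586, 0.1829, 0.0626]
ee_rot: [-2.118, -2.32, 0.0]
ft_force: [0.2, 1.2, -4.8]
gripper_width: 0.0134
gripper_force: 50.0
```

Run:
```python
from h import *
st()
```

```text
t 12.88 tcp [658.6 182.9  62.6] yaw(y) 5.22 z [-2.e-04 -2.e-04 -1.e+00] F [ 0.2  1.2 -4.8] T [ 0.15 -0.04 -0.02] w 13.4 g 50.0 q [-0.57  0.83  0.36  1.56 -0.37  0.82  0.03]
```

{"api": "play_rows", "payload": {"plan": [{"dp": [0,0.3,-1],"hand": 1,"delta_rot": [0,0,0]},{"dp": [0,0,-1],"hand": 1,"delta_rot": [0,0,0]},{"dp": [0,0,0],"hand": 1,"delta_rot": [0,0,0]}]}}

```text
t: 13.25
tcp_pos: [0.6585, 0.1831, 0.0605]
ee_rot: [-2.118, -2.32, 0.001]
ft_force: [0.5, 0.0, -4.1]
gripper_width: 0.0134
gripper_force: 50.0
```

Run:
```python
from h import *
st()
```

```text
t 13.25 tcp [658.5 183.1  60.5] yaw(y) 5.21 z [-4.e-04 -3.e-04 -1.e+00] F [ 0.5  0.  -4.1] T [-0.06  0.02  0.01] w 13.4 g 50.0 q [-0.57  0.83  0.36  1.56 -0.37  0.82  0.03]
```

{"api": "play_rows", "payload": {"plan": [{"dp": [0,0,-1],"hand": 1,"delta_rot": [0,0,0]},{"dp": [0,0,-1],"hand": 1,"delta_rot": [0,0,0]},{"dp": [0,0,-1],"hand": 1,"delta_rot": [0,0,0]},{"dp": [0,0,-1],"hand": 1,"delta_rot": [0,0,0]},{"dp": [0,0,0],"hand": 1,"delta_rot": [0,0,0]}]}}

```text
t: 13.88
tcp_pos: [0.6586, 0.1833, 0.0566]
ee_rot: [-2.118, -2.32, 0.0]
ft_force: [0.1, 0.7, -4.7]
gripper_width: 0.0133
gripper_force: 50.0
```

{"api": "play_rows", "payload": {"plan": [{"dp": [0,0,-1],"hand": 1,"delta_rot": [0,0,0]},{"dp": [0,0,-1],"hand": 1,"delta_rot": [0,0,0]},{"dp": [0,0,-1],"hand": 1,"delta_rot": [0,0,0]},{"dp": [0,0,-1],"hand": 1,"delta_rot": [0,0,0]},{"dp": [0,0,0],"hand": 1,"delta_rot": [0,0,0]}]}}

```text
t: 14.5
tcp_pos: [0.6586, 0.1833, 0.0526]
ee_rot: [-2.118, -2.32, 0.0]
ft_force: [0.0, 0.3, -4.4]
gripper_width: 0.0138
gripper_force: 50.0
```

Run:
```python
from h import *
st()
```

```text
t 14.5 tcp [658.6 183.3  52.6] yaw(y) 5.22 z [-1.e-04 -1.e-04 -1.e+00] F [ 0.   0.3 -4.4] T [-0.02 -0.01 -0.05] w 13.8 g 50.0 q [-0.57  0.84  0.36  1.56 -0.37  0.81  0.03]
```

{"api": "play_rows", "payload": {"plan": [{"dp": [0,0,-1],"hand": 1,"delta_rot": [0,0,0]},{"dp": [0,0,-1],"hand": 1,"delta_rot": [0,0,0]},{"dp": [0,0,-1],"hand": 1,"delta_rot": [0,0,0]},{"dp": [0,0,-1],"hand": 1,"delta_rot": [0,0,0]},{"dp": [0,0,-1],"hand": 1,"delta_rot": [0,0,0]},{"dp": [0,0,0],"hand": 1,"delta_rot": [0,0,0]}]}}

```text
t: 15.25
tcp_pos: [0.6586, 0.1834, 0.0476]
ee_rot: [-2.118, -2.32, 0.0]
ft_force: [0.1, -0.4, -4.2]
gripper_width: 0.0136
gripper_force: 50.0
```

{"api": "play_rows", "payload": {"plan": [{"dp": [0,0,-0.7],"hand": 1,"delta_rot": [0,0,0]},{"dp": [0,0,-0.7],"hand": 1,"delta_rot": [0,0,0]},{"dp": [0,0,0],"hand": 1,"delta_rot": [0,0,0]}]}}

```text
t: 15.62
tcp_pos: [0.6586, 0.1834, 0.0462]
ee_rot: [-2.118, -2.32, 0.0]
ft_force: [-0.3, 0.8, -3.8]
gripper_width: 0.0133
gripper_force: 50.0
```

Run:
```python
from h import *
st()
```

```text
t 15.62 tcp [658.6 183.4  46.2] yaw(y) 5.22 z [-1.e-04 -1.e-04 -1.e+00] F [-0.3  0.8 -3.8] T [-0.07  0.02 -0.01] w 13.3 g 50.0 q [-0.57  0.85  0.35  1.56 -0.37  0.8   0.03]
```

{"api": "play_rows", "payload": {"plan": [{"dp": [0,0,-0.5],"hand": 1,"delta_rot": [0,0,0]},{"dp": [0,0,0],"hand": 1,"delta_rot": [0,0,0]}]}}

```text
t: 15.88
tcp_pos: [0.6587, 0.1833, 0.0459]
ee_rot: [2.118, 2.32, 0.0]
ft_force: [-0.8, -0.4, -3.8]
gripper_width: 0.0136
gripper_force: 50.0
```

{"api": "play_rows", "payload": {"plan": [{"dp": [0,0,-0.5],"hand": 1,"delta_rot": [0,0,0]},{"dp": [0,0,0],"hand": 1,"delta_rot": [0,0,0]}]}}

```text
t: 16.12
tcp_pos: [0.6589, 0.1834, 0.0457]
ee_rot: [2.118, 2.32, 0.001]
ft_force: [-0.6, -0.1, -1.1]
gripper_width: 0.0134
gripper_force: 50.0
```

Run:
```python
from h import *
st()
```

```text
t 16.12 tcp [658.9 183.4  45.7] yaw(y) 5.21 z [ 4.e-04  1.e-04 -1.e+00] F [-0.6 -0.1 -1.1] T [-0.1   0.22 -0.04] w 13.4 g 50.0 q [-0.57  0.85  0.35  1.56 -0.37  0.8   0.03]
```

{"api": "play_rows", "payload": {"plan": [{"dp": [0,0,-0.3],"hand": 1,"delta_rot": [0,0,0]},{"dp": [0,0,0],"hand": 0.5,"delta_rot": [0,0,0]},{"dp": [0,0,0],"hand": 0.5,"delta_rot": [0,0,0]},{"dp": [0,0,0],"hand": 0.5,"delta_rot": [0,0,0]},{"dp": [0,0,0],"hand": 0.5,"delta_rot": [0,0,0]}], "squeeze": 10}}

```text
t: 16.75
tcp_pos: [0.6586, 0.1833, 0.045]
ee_rot: [2.118, 2.32, -0.0]
ft_force: [0.2, -0.4, 1.0]
gripper_width: 0.0441
gripper_force: 0.0
```

Run:
```python
from h import *
st()
```

```text
t 16.75 tcp [658.6 183.3  45. ] yaw(y) 5.22 z [-0.e+00 -1.e-04 -1.e+00] F [ 0.2 -0.4  1. ] T [-0.03  0.05  0.02] w 44.1 g 0.0 q [-0.57  0.85  0.35  1.56 -0.37  0.8   0.03]
```

{"api": "play_rows", "payload": {"plan": [{"dp": [0,0,10],"hand": 0.5,"delta_rot": [0,0,0]},{"dp": [0,0,25],"hand": 0.5,"delta_rot": [0,0,0]},{"dp": [0,0,25],"hand": 0.5,"delta_rot": [0,0,0]},{"dp": [0,0,20],"hand": 0.5,"delta_rot": [0,0,0]},{"dp": [-25,9,0],"hand": 0.5,"delta_rot": [0,0,1.5]},{"dp": [-38,15,0],"hand": 0.5,"delta_rot": [0,0,2]},{"dp": [-38,15,0],"hand": 0.5,"delta_rot": [0,0,2]},{"dp": [-25,9,0],"hand": 0.5,"delta_rot": [0,0,1.5]},{"dp": [0,0,0],"hand": 0.5,"delta_rot": [0,0,0]},{"dp": [0,0,0],"hand": 0.5,"delta_rot": [0,0,0]}]}}

```text
t: 18.0
tcp_pos: [0.5339, 0.2308, 0.1256]
ee_rot: [1.973, 2.443, 0.001]
ft_force: [-0.7, -1.1, 0.7]
gripper_width: 0.0439
gripper_force: 0.0
```

Run:
```python
from h import *
np.set_printoptions(precision=1,suppress=True)
st()
f=env.grab_frame("scene"); P=cloud(f)*1000; x,y,z=[P[...,i] for i in range(3)]
print([ (r["point"],r["confidence"],world(f,r["point"],.063)*1000) for r in env.landmark_of(f,"clamp_knob")[:2]])
m=(abs(x-585)<90)&(abs(y-180)<110)&(z>25)&(z<38)
print([ (r["point"],r["confidence"],world(f,r["point"],.019)*1000) for r in env.landmark_of(f,"die_frame")[:2]])
b=f["image"][100:190,230:350]; save({"image":cv2.resize(b,(780,585),interpolation=3)},"knob.png")
```

```text
t 18.0 tcp [533.9 230.8 125.6] yaw(y) 12.16 z [ 0. -0. -1.] F [-0.7 -1.1  0.7] T [-0.1  0.  -0.1] w 43.9 g 0.0 q [-0.8  0.6  0.4  1.8 -0.3  0.8 -0. ]
[([253.0, 155.7], 0.65, array([522.8, 231.4,  63. ]))]
[([285.4, 160.2], 0.79, array([625.4, 156. ,  19. ]))]
```

View pics/knob.png

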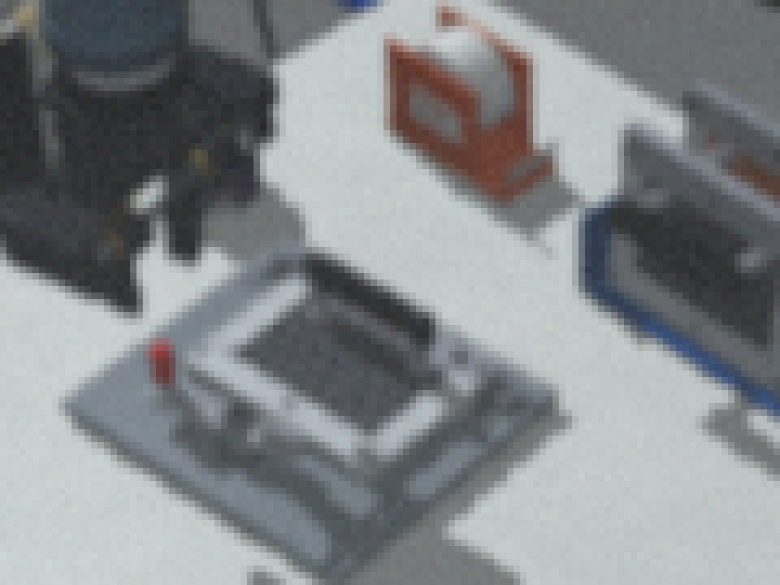

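The scene view shows the frame seated, with the right-hand pin standing through its hole at crop (462,360) and the knob at (161,362), roughly under the gripper. Lowering the open fingers around the knob.

{"api": "play_rows", "payload": {"plan": [{"dp": [-2,1,-15],"hand": 0.5,"delta_rot": [0,0,0]},{"dp": [0,0,-20],"hand": 0.5,"delta_rot": [0,0,0]},{"dp": [0,0,-20],"hand": 0.5,"delta_rot": [0,0,0]},{"dp": [0,0,-15],"hand": 0.5,"delta_rot": [0,0,0]},{"dp": [0,0,-5],"hand": 0.5,"delta_rot": [0,0,0]},{"dp": [0,0,0],"hand": 0.68,"delta_rot": [0,0,0]},{"dp": [0,0,0],"hand": 0.68,"delta_rot": [0,0,0]},{"dp": [0,0,0],"hand": 0.68,"delta_rot": [0,0,0]}]}}

```text
t: 19.15
tcp_pos: [0.531, 0.2326, 0.0506]
ee_rot: [1.972, 2.445, 0.002]
ft_force: [0.4, -0.4, 0.3]
gripper_width: 0.028
gripper_force: 0.0
```

Run:
```python
from h import *
st()
c=np.array([544.3,177.4]); p=env.read_state()["tcp_pos"][:2]*1000
a0=np.degrees(np.arctan2(*(p-c)[::-1])); print(a0,np.linalg.norm(p-c))
for a in np.linspace(a0,190,13)[1:]:
    q=c+55*np.array([np.cos(np.radians(a)),np.sin(np.radians(a))]); print(round(a,1),np.round(q-p,1)); p=q
```

```text
t 19.15 tcp [531.  232.6  50.6] yaw(y) 12.22 z [ 1.e-03  5.e-04 -1.e+00] F [ 0.4 -0.4  0.3] T [-0.07  0.01 -0.01] w 28.0 g 0.0 q [-0.72  0.7   0.32  1.85 -0.35  0.64  0.02]
103.50857985828776 56.72708509345101
110.7 [-6.2 -3.7]
117.9 [-6.3 -2.8]
125.1 [-5.9 -3.6]
132.3 [-5.4 -4.3]
139.5 [-4.8 -5. ]
146.8 [-4.1 -5.5]
154.0 [-3.4 -6. ]
161.2 [-2.6 -6.4]
168.4 [-1.8 -6.7]
175.6 [-1.  -6.8]
182.8 [-0.1 -6.9]
190.0 [ 0.8 -6.9]
```

{"api": "play_rows", "payload": {"plan": [{"dp": [-6.2,-3.7,0],"hand": 0.68,"delta_rot": [0,0,7.2]},{"dp": [-6.3,-2.8,0],"hand": 0.68,"delta_rot": [0,0,7.2]},{"dp": [-5.9,-3.6,0],"hand": 0.68,"delta_rot": [0,0,7.2]},{"dp": [-5.4,-4.3,0],"hand": 0.68,"delta_rot": [0,0,7.2]},{"dp": [-4.8,-5.0,0],"hand": 0.68,"delta_rot": [0,0,7.2]},{"dp": [-4.1,-5.5,0],"hand": 0.68,"delta_rot": [0,0,7.2]}]}}

```text
t: 19.9
tcp_pos: [0.4993, 0.2089, 0.0508]
ee_rot: [0.926, 2.999, 0.005]
ft_force: [4.0, 2.3, -2.8]
gripper_width: 0.0284
gripper_force: 2.0
```

Run:
```python
from h import *
st()
```

```text
t 19.9 tcp [499.3 208.9  50.8] yaw(y) 55.7 z [ 0.0035  0.0023 -1.    ] F [ 4.   2.3 -2.8] T [ 0.54 -0.53  0.04] w 28.4 g 2.0 q [-0.57  0.64  0.12  1.95 -0.13  0.56  0.61]
```

Pushing the knob with about 4.6 N, as expected. Continuing round the arc.

{"api": "play_rows", "payload": {"plan": [{"dp": [-3.4,-6.0,0],"hand": 0.68,"delta_rot": [0,0,7.2]},{"dp": [-2.6,-6.4,0],"hand": 0.68,"delta_rot": [0,0,7.2]},{"dp": [-1.8,-6.7,0],"hand": 0.68,"delta_rot": [0,0,7.2]},{"dp": [-1.0,-6.8,0],"hand": 0.68,"delta_rot": [0,0,7.2]},{"dp": [-0.1,-6.9,0],"hand": 0.68,"delta_rot": [0,0,7.2]},{"dp": [0.4,-3.5,0],"hand": 0.68,"delta_rot": [0,0,3.6]},{"dp": [0,0,0],"hand": 0.68,"delta_rot": [0,0,0]}]}}

```text
t: 20.78
tcp_pos: [0.4898, 0.1718, 0.0506]
ee_rot: [-0.137, 3.138, 0.002]
ft_force: [-0.6, 3.1, 2.0]
gripper_width: 0.0284
gripper_force: 1.2
```

Run:
```python
from h import *
st()
```

```text
t 20.77 tcp [489.8 171.8  50.6] yaw(y) 94.99 z [ 0.001   0.0012 -1.    ] F [-0.6  3.1  2. ] T [0.53 0.17 0.04] w 28.4 g 1.2 q [-0.37  0.61 -0.07  1.99  0.07  0.54  1.17]
```

{"api": "play_rows", "payload": {"plan": [{"dp": [0.3,-2,0],"hand": 0.68,"delta_rot": [0,0,0]},{"dp": [0.3,-2,0],"hand": 0.68,"delta_rot": [0,0,0]},{"dp": [0.3,-2,0],"hand": 0.68,"delta_rot": [0,0,0]},{"dp": [0,0,0],"hand": 0.68,"delta_rot": [0,0,0]}]}}

```text
t: 21.28
tcp_pos: [0.4898, 0.1669, 0.0501]
ee_rot: [0.139, -3.138, -0.003]
ft_force: [-3.4, 7.4, 3.5]
gripper_width: 0.0282
gripper_force: 3.9
```

{"api": "play_rows", "payload": {"plan": [{"dp": [0,-1.5,0],"hand": 0.68,"delta_rot": [0,0,0]},{"dp": [0,0,0],"hand": 0.68,"delta_rot": [0,0,0]}]}}

```text
t: 21.52
tcp_pos: [0.4898, 0.1668, 0.0501]
ee_rot: [-0.141, 3.138, 0.005]
ft_force: [-2.7, 10.6, 0.5]
gripper_width: 0.0285
gripper_force: 5.5
```

Run:
```python
from h import *
st()
```

```text
t 21.52 tcp [489.8 166.8  50.1] yaw(y) 95.14 z [ 2.0e-04  3.4e-03 -1.0e+00] F [-2.7 10.6  0.5] T [ 2.29  0.65 -0.01] w 28.5 g 5.5 q [-0.36  0.61 -0.07  2.    0.07  0.54  1.18]
```

The stop is reached: force went up to 10 N with no motion. Backing off to centre, opening, rising.

{"api": "play_rows", "payload": {"plan": [{"dp": [0,5,0],"hand": 0.68,"delta_rot": [0,0,0]},{"dp": [0,1,0],"hand": 0.55,"delta_rot": [0,0,0]},{"dp": [0,0,0],"hand": 0.55,"delta_rot": [0,0,0]},{"dp": [0,0,15],"hand": 0.55,"delta_rot": [0,0,0]},{"dp": [0,0,25],"hand": 0.55,"delta_rot": [0,0,0]},{"dp": [0,0,30],"hand": 0.55,"delta_rot": [0,0,0]},{"dp": [0,0,30],"hand": 0.55,"delta_rot": [0,0,0]},{"dp": [0,0,30],"hand": 0.55,"delta_rot": [0,0,0]},{"dp": [-20,40,20],"hand": 0.55,"delta_rot": [0,0,0]},{"dp": [-20,50,20],"hand": 0.55,"delta_rot": [0,0,0]},{"dp": [0,0,0],"hand": 0.55,"delta_rot": [0,0,0]},{"dp": [0,0,0],"hand": 0.55,"delta_rot": [0,0,0]}]}}

```text
t: 23.02
tcp_pos: [0.4506, 0.2587, 0.2204]
ee_rot: [-0.137, 3.138, -0.001]
ft_force: [-0.4, 0.3, -0.4]
gripper_width: 0.0398
gripper_force: 0.0
```

Run:
```python
from h import *
st(); f=env.grab_frame("scene")
b=f["image"][120:190,240:333]; save({"image":cv2.resize(b,(780,585),interpolation=3)},"end.png")
```

```text
t 23.02 tcp [450.6 258.7 220.4] yaw(y) 95.0 z [ 6.e-04 -7.e-04 -1.e+00] F [-0.4  0.3 -0.4] T [ 0.03 -0.    0.01] w 39.8 g 0.0 q [-0.51  0.34 -0.12  1.89  0.05  0.91  1.  ]
```

View pics/end.png

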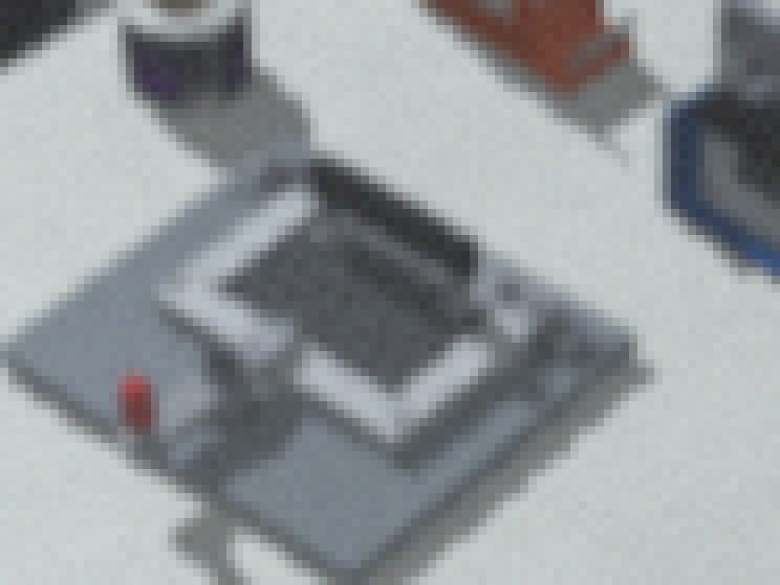

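The final view shows the frame flat on the pins, the clamp nose over its front rail at crop (285,345) and the knob at the front (135,400). The robot is clear, so I'm handing in.

```bash
python3 -c "
from cell import env
print(env.finish_job())"
```

```text
the job is handed in; nothing more can be done
None
```

The die frame lies flat on both register pins, the clamp is swung to its stop with its nose over the frame's front rail, the arm is clear, and the job is handed in at about 23 s; no verdict came back.

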